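# Crate up the tasting samples by wine

### The job

Sort the five small sample bottles into the wooden crates, each into the crate whose painted rim has the colour of the bottle's capsule: the two red-capped ones in the red crate, the two yellow-capped in the yellow crate, the white-capped one in the white crate. They are glass: set each down gently, upright on the crate's floor, rather than dropping it in; knock none over, and leave the big wine bottle and the tasting glass where they are.

Things in the scene. Friction and masses are not known exactly. Their poses are not given: they have to be found in the camera images.
- red_a: Red-wine sample bottle standing upright, loose, nearly black glass, white paper label: round body 44 mm in diameter up to 72 mm, shoulder narrowing to the neck at 92 mm, cylindrical red capsule 29 mm in diameter from 100 mm up to the top at 140 mm; about 180 g, glass. Origin: centre of the underside, z up the bottle.
- red_b: Second red-wine sample bottle standing upright, loose, same look as red_a: nearly black glass, white paper label: round body 44 mm in diameter up to 72 mm, shoulder narrowing to the neck at 92 mm, cylindrical red capsule 29 mm in diameter from 100 mm up to the top at 140 mm; about 180 g, glass. Origin: centre of the underside, z up the bottle.
- white_a: White-wine sample bottle standing upright, loose, olive-green glass, white paper label: round body 44 mm in diameter up to 72 mm, shoulder narrowing to the neck at 92 mm, cylindrical yellow capsule 29 mm in diameter from 100 mm up to the top at 140 mm; about 180 g, glass. Origin: centre of the underside, z up the bottle.
- white_b: Second white-wine sample bottle standing upright, loose, same look as white_a: olive-green glass, white paper label: round body 44 mm in diameter up to 72 mm, shoulder narrowing to the neck at 92 mm, cylindrical yellow capsule 29 mm in diameter from 100 mm up to the top at 140 mm; about 180 g, glass. Origin: centre of the underside, z up the bottle.
- rose: Rose-wine sample bottle standing upright, loose, pink, white paper label: round body 44 mm in diameter up to 72 mm, shoulder narrowing to the neck at 92 mm, cylindrical white capsule 29 mm in diameter from 100 mm up to the top at 140 mm; about 180 g, glass. Origin: centre of the underside, z up the bottle.
- crate_red: Open plywood crate with a red painted rim, fixed to the table: outside 96 mm (its x) by 160 mm (its y) by 50 mm high, walls and floor 8 mm thick, inside 80 by 144 mm, undivided, so two bottles stand side by side along its y. Origin: centre of its underside on the table, z up; the bottles stand on its floor 8 mm above the origin. It may stand turned a little.
- crate_yellow: Open plywood crate with a yellow painted rim, fixed to the table: outside 96 mm (its x) by 160 mm (its y) by 50 mm high, walls and floor 8 mm thick, inside 80 by 144 mm, undivided, so two bottles stand side by side along its y. Origin: centre of its underside on the table, z up; the bottles stand on its floor 8 mm above the origin. It may stand turned a little.
- crate_white: Open plywood crate with a white painted rim, fixed to the table: outside 96 mm (its x) by 160 mm (its y) by 50 mm high, walls and floor 8 mm thick, inside 80 by 144 mm, undivided, so two bottles stand side by side along its y. Origin: centre of its underside on the table, z up; the bottles stand on its floor 8 mm above the origin. It may stand turned a little.
- big_bottle: Bystander: full-size wine bottle standing upright, loose, dark green glass with black capsule and paper label, 75 mm in diameter, 300 mm tall. Origin: centre of the underside.
- glass: Bystander: empty clear tasting glass standing on its foot, loose, foot and bowl about 66 mm in diameter, 155 mm tall. Origin: centre of the underside.

How it is judged:
At the end, for the whole second after the job is handed in: All five sample bottles stand in the crate of their capsule's colour: centre within 22 mm (crate x) and 54 mm (crate y) of its centre (anywhere inside), underside within 6 mm of its floor, leaning under 0.1 rad, released, at rest (under 0.02 m/s, 0.2 rad/s) (x of red_a in the frame of crate_red between -0.022 and 0.022 m and y of red_a in the frame of crate_red between -0.054 and 0.054 m and z of red_a in the frame of crate_red between 0 and 0.014 m and angle between each of red_a, red_b, white_a, white_b, rose's own z axis and vertical below 0.1 rad and linear speed of each of red_a, red_b, white_a, white_b, rose below 0.02 m/s and angular speed of each of red_a, red_b, white_a, white_b, rose below 0.2 rad/s and x of red_b in the frame of crate_red between -0.022 and 0.022 m and y of red_b in the frame of crate_red between -0.054 and 0.054 m and z of red_b in the frame of crate_red between 0 and 0.014 m and x of white_a in the frame of crate_yellow between -0.022 and 0.022 m and y of white_a in the frame of crate_yellow between -0.054 and 0.054 m and z of white_a in the frame of crate_yellow between 0 and 0.014 m and x of white_b in the frame of crate_yellow between -0.022 and 0.022 m and y of white_b in the frame of crate_yellow between -0.054 and 0.054 m and z of white_b in the frame of crate_yellow between 0 and 0.014 m and x of rose in the frame of crate_white between -0.022 and 0.022 m and y of rose in the frame of crate_white between -0.054 and 0.054 m and z of rose in the frame of crate_white between 0 and 0.014 m); the robot touches nothing.
It fails at once if a sample bottle is knocked over (angle between any of red_a, red_b, white_a, white_b, rose's own z axis and vertical above 0.8 rad).
It fails at once if a sample bottle is let go more than 20 mm above its crate's floor (dropped in) ((horizontal distance between red_a and crate_red below 0.06 m and z of red_a in the frame of crate_red above 0.028 m and contact force between red_a and the fingers below 0.05 N) or (horizontal distance between red_b and crate_red below 0.06 m and z of red_b in the frame of crate_red above 0.028 m and contact force between red_b and the fingers below 0.05 N) or (horizontal distance between white_a and crate_yellow below 0.06 m and z of white_a in the frame of crate_yellow above 0.028 m and contact force between white_a and the fingers below 0.05 N) or (horizontal distance between white_b and crate_yellow below 0.06 m and z of white_b in the frame of crate_yellow above 0.028 m and contact force between white_b and the fingers below 0.05 N) or (horizontal distance between rose and crate_white below 0.06 m and z of rose in the frame of crate_white above 0.028 m and contact force between rose and the fingers below 0.05 N)).
It fails at once if the big bottle or the tasting glass is pushed more than 30 mm or knocked over (distance of any of big_bottle, glass from where it was at the start of the episode above 0.03 m or angle between any of big_bottle, glass's own z axis and vertical above 0.5 rad).
It also fails if it takes over 120 s, if anything falls off the work surface, if the arm or the gripper's body presses on something with over 40 N, if the wrist force passes 120 N, or if a joint passes its speed limit or range.

### The arm

A 6-joint arm with a two-finger parallel gripper is mounted at the origin on the work surface. World frame = base frame: x ahead of the robot, y to its left, z up, the work surface at z = 0. Lengths are in m, angles in rad, forces in N, time in s.
With the tool pointing down it reaches from about 0.375 to 0.9 m from the base axis. Payload 3.1 kg.
Tool frame: the origin (TCP) lies between the finger pads; the fingertips stand 17 mm ahead of it and the grasp point (between the pads) lies 2 mm behind it; z points along the fingers, y is the line along which they close (so a half turn about z gives the same grasp; the last joint's range is limited). The gripper opens to 85 mm and grips with 20 to 120 N. Pads are 22 mm wide; open, the fingers measure 114 mm over their backs; the gripper's body (76 mm by 85 mm) begins 54 mm behind the grasp point. The pads swing forward as they close: fully open they stand 13 mm farther back than shut.
Start: joints at [-1.498, 0.527, 1.433, -0, 1.181, -0.178], TCP at [0.156, -0.605, 0.215] pointing down, gripper open.
Joint ranges: [-3.08, 3.08], [-0.75, 2.2], [0.22, 2.44], [-1.43, 4.57], [0, 2.65], [-2.85, 2.85]. Speed limits (rad/s): [2.79, 2.79, 3.14, 3.14, 3.14, 3.14].

### API

Orientations are given as a unit quaternion [x, y, z, w].
In Python, from station import sense, vision, order gives the robot as it stands.
- The arm moves only by the shell command python3 -m crank 'ROWS' [OPENING] [FORCE]. ROWS is JSON, a list of rows, each an object with "dp": the shift along the world's x, y, z in units of 30 mm (1.0 is 30 mm), a list of three; "angular": the turn, a rotation vector about the world's x, y, z in degrees, a list of three. In form: [{"dp": [dx, dy, dz], "angular": [ax, ay, az]}, ...]. A call has 1 to 20 rows; each row shifts and turns the commanded pose from where the row before left it; what a row does not reach is not made up. A row lasts 1/10 s, in which the tool goes at most 50 mm and 8.59 degrees, less where a joint would pass 70% of its speed; a pose out of reach is approached as far as the arm can. A call is refused whole if a number of a shift passes 1 or a number of a turn 8.59, either way. A call with a gripper value outside its range is refused whole. OPENING is the closure, from 0 (fully open) to 1 (shut), set as the call begins (- or left out, the last holds). The fingers move at their own pace and stop on an object; FORCE is the grip in N (left out, the last holds). Time passes only in rows, so rows that do not move let the fingers close. It gives the time, the measured TCP pose, the force, the opening and the grip force at its end, in the units of the state.
- sense(): the state, without advancing time (a new reading comes with each control period).
- vision.snapshot(name): name is "scene" or "top"; returns a dict with "image" (420x560x3 uint8, blue, green, red), "range_z" (420x560 float32, m along the optical axis (not along the pixel's ray), 0 where there is no reading), "mtx" (3x3 intrinsics, pixels), "pose" (4x4, takes a point from camera to world coordinates). Camera axes: x right, y down, z forward; pixel columns grow to the right and rows downward; lengths in m; the calibration is good to about 2 mm. A picture is of the moment at which its call begins.
- order.sign_off(): hands the job in; it is judged then, once.
The state is a dict: "t": time; "q": joint angles; "qd": joint speeds; "tau": joint torques, N m; "tcp_pos": TCP position; "tool_rot": TCP orientation; "force": force on the tool from outside, world axes, zero at the start; "ft_torque": the same for the moment, N m; "finger_gap": opening from 0.0 (shut) to 1.0 (fully open); "gripper_force": force on a finger pad.
Only numpy, scipy, OpenCV 4.12 (cv2) and the standard library are available. Lean on these libraries where they do the work, as an engineer would, in place of code of your own. Each camera call takes 0.05 s, during which the arm holds its last target. There are 200 camera calls.

## Working session

There is one attempt and no reset: what is moved stays moved. The work goes in short steps, Python scripts to look and compute and a shell command to move; the robot and the scene stay as the last step left them, time stands still between calls to the robot, and variables do not carry over. Pictures are saved under pics/ and viewed, at most 14 in all, crops included, and the job is handed in when it is done.

```bash
mkdir -p pics
python3 - <<'E'
from station import sense, vision
import cv2,numpy as np
s=sense();print(s)
for n in("scene","top"):
    d=vision.snapshot(n);cv2.imwrite(f"pics/{n}0.png",d["image"]);np.savez(f"{n}0.npz",**d);print(n,d["mtx"],d["pose"])
E
```

```text
{'t': 0.0, 'q': array([-1.49747773e+00,  5.28447228e-01,  1.43389602e+00, -3.18958664e-06,
        1.18137360e+00, -1.78505051e-01]), 'qd': array([ 0.0008338 , -0.00039518, -0.00101695, -0.00033263, -0.00199538,
       -0.00010227]), 'tau': array([-1.48861880e-03, -4.42356634e+01, -1.78024900e+01, -3.24141783e-04,
        8.19866604e-03,  1.29335486e-06]), 'tcp_pos': array([ 0.15570108, -0.6045315 ,  0.21354727]), 'tool_rot': array([ 9.92082938e-01,  1.25579921e-01,  5.43607275e-05, -1.06070730e-03]), 'force': array([ 0.59694622, -0.29392874, -0.57854955]), 'ft_torque': array([ 0.01524982, -0.00239161, -0.00476413]), 'gripper_force': 0.0, 'finger_gap': 0.9978522437924328}
scene [[447.88168555   0.         280.06787756]
 [  0.         447.88168555 210.24568941]
 [  0.           0.           1.        ]] [[-0.74333549  0.58184137 -0.33001965  0.99062805]
 [ 0.66882739  0.6383267  -0.38106293  0.55365511]
 [-0.01105782 -0.50398378 -0.86364233  1.31449336]
 [ 0.          0.          0.          1.        ]]
top [[520.07087115   0.         274.64183317]
 [  0.         520.07087115 206.10691172]
 [  0.           0.           1.        ]] [[ 2.17917506e-02 -9.86019467e-01  1.65199063e-01  2.10989705e-01]
 [-9.99712141e-01 -2.31501050e-02 -6.30134648e-03  1.59920425e-03]
 [ 1.00376260e-02 -1.65014191e-01 -9.86240114e-01  1.77667504e+00]
 [ 0.00000000e+00  0.00000000e+00  0.00000000e+00  1.00000000e+00]]
```

View pics/top0.png

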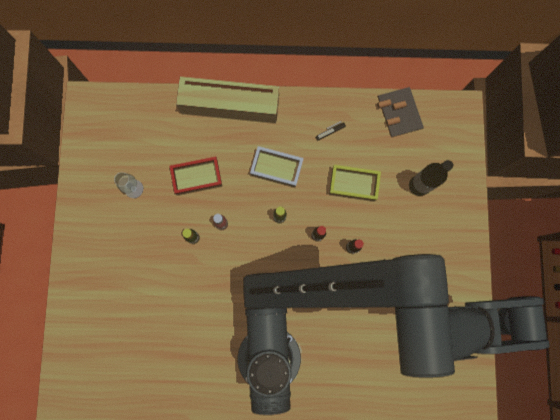

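View pics/scene0.png

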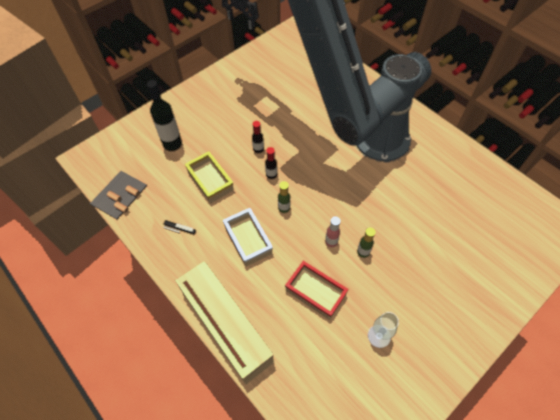

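The top view shows the crates: red (195,175), white (276,167), yellow (354,183). Red caps are at (320,232) and (356,245), yellow caps at (280,214) and (189,235), and the white cap at (219,221). The big bottle is at (430,180) and the glass at (130,185).

```bash
cat > h.py <<'E'
import numpy as np,cv2
def cast(d,uv,z):
    uv=np.asarray(uv,float).reshape(-1,2);K=d["mtx"];T=d["pose"]
    r=np.c_[(uv[:,0]-K[0,2])/K[0,0],(uv[:,1]-K[1,2])/K[1,1],np.ones(len(uv))]@T[:3,:3].T
    return T[:3,3]+r*((z-T[2,3])/r[:,2])[:,None]
def cloud(d):
    v,u=np.mgrid[:420,:560];K=d["mtx"];Z=d["range_z"]
    P=np.stack([(u-K[0,2])/K[0,0]*Z,(v-K[1,2])/K[1,1]*Z,Z],-1)
    return P@d["pose"][:3,:3].T+d["pose"][:3,3]
E
python3 - <<'E'
from h import *
for n in("top","scene"):
    d=np.load(n+"0.npz");P=cloud(d);hsv=cv2.cvtColor(d["image"],cv2.COLOR_BGR2HSV)
    work=(P[...,0]>.3)&(P[...,0]<.95)&(abs(P[...,1])<.6)&(d["range_z"]>0)
    print(n,"table z",np.median(P[...,2][work]))
    # tall things
    m=(work&(P[...,2]>.105)&(P[...,2]<.4)).astype(np.uint8)
    k,l,st,c=cv2.connectedComponentsWithStats(m)
    for i in range(1,k):
        if st[i,4]<12: continue
        q=P[l==i];t=q[q[:,2]>q[:,2].max()-.012]
        print("tall",c[i].round(0),st[i,4],"max",q[:,2].max().round(3),"topxy",((t.min(0)+t.max(0))/2).round(3)[:2],"ext",(t.max(0)-t.min(0)).round(3)[:2],np.median(hsv[l==i],0))
    m=(work&(P[...,2]>.035)&(P[...,2]<.06)).astype(np.uint8)
    k,l,st,c=cv2.connectedComponentsWithStats(m)
    for i in range(1,k):
        if st[i,4]<60: continue
        v,u=np.nonzero(l==i);q=cast(d,np.c_[u,v],.05)[:,:2].astype(np.float32)
        r=cv2.minAreaRect(q*1000);print("rim",c[i].round(0),st[i,4],np.round(r[0]),np.round(r[1]),round(r[2],1),np.median(hsv[l==i],0))
E
```

```text
top table z 0.001368896625184468
tall [434. 175.] 726 max 0.31 topxy [ 0.591 -0.509] ext [0.032 0.03 ] [ 20. 101.  47.]
tall [125. 182.] 219 max 0.162 topxy [0.556 0.479] ext [0.046 0.05 ] [ 25.  46. 115.]
tall [280. 212.] 72 max 0.147 topxy [ 0.47  -0.026] ext [0.026 0.026] [ 32.  141.  157.5]
tall [218. 219.] 76 max 0.148 topxy [0.442 0.173] ext [0.027 0.026] [105.  21. 167.]
tall [321. 231.] 75 max 0.15 topxy [ 0.41  -0.157] ext [0.028 0.026] [  3. 161. 146.]
tall [187. 234.] 82 max 0.148 topxy [0.393 0.266] ext [0.026 0.026] [ 32.  146.  156.5]
tall [358. 244.] 78 max 0.146 topxy [ 0.37  -0.275] ext [0.026 0.026] [  3. 159. 145.]
rim [227. 114.] 225 [819. 163.] [342.  14.] 85.7 [ 18. 108.  75.]
rim [276. 166.] 502 [639. -12.] [162. 102.] 76.1 [104.  20. 157.]
rim [195. 175.] 505 [600. 263.] [102. 163.] 13.1 [  4. 171. 140.]
rim [355. 182.] 512 [ 589. -280.] [163. 101.] 83.0 [ 31. 141. 151.]
scene table z 0.0021541319016923355
tall [161. 110.] 875 max 0.307 topxy [ 0.594 -0.508] ext [0.03  0.033] [38. 51. 24.]
tall [257. 127.] 97 max 0.147 topxy [ 0.371 -0.274] ext [0.031 0.029] [  3. 180. 132.]
tall [271. 154.] 99 max 0.149 topxy [ 0.414 -0.156] ext [0.027 0.03 ] [  1. 183. 128.]
tall [284. 188.] 105 max 0.147 topxy [ 0.472 -0.023] ext [0.027 0.028] [ 27. 141. 176.]
tall [335. 223.] 117 max 0.147 topxy [0.444 0.175] ext [0.029 0.028] [ 21.  15. 205.]
tall [370. 234.] 120 max 0.149 topxy [0.394 0.27 ] ext [0.028 0.028] [ 27.  141.  195.5]
tall [386. 325.] 345 max 0.161 topxy [0.56  0.484] ext [0.05  0.047] [ 25.  43. 174.]
rim [171. 142.] 95 [ 604. -484.] [43. 74.] 65.9 [38. 57. 22.]
rim [209. 175.] 540 [ 592. -275.] [174. 101.] 82.7 [ 29. 143. 201.]
rim [248. 235.] 599 [643.  -9.] [169. 100.] 76.0 [105.  16. 224.]
rim [317. 288.] 737 [605. 266.] [103. 163.] 12.9 [  2. 162. 202.]
```

```bash
python3 -m crank '[{"dp":[0.525,0.967,0.03],"angular":[0,0,3.78]},{"dp":[0.525,0.967,0.03],"angular":[0,0,3.78]},{"dp":[0.525,0.967,0.03],"angular":[0,0,3.78]},{"dp":[0.525,0.967,0.03],"angular":[0,0,3.78]},{"dp":[0.525,0.967,0.03],"angular":[0,0,3.78]},{"dp":[0.525,0.967,0.03],"angular":[0,0,3.78]},{"dp":[0.525,0.967,0.03],"angular":[0,0,3.78]},{"dp":[0.525,0.967,0.03],"angular":[0,0,3.78]},{"dp":[0.525,0.967,0.03],"angular":[0,0,3.78]},{"dp":[0.525,0.967,0.03],"angular":[0,0,3.78]},{"dp":[0.525,0.967,0.03],"angular":[0,0,3.78]},{"dp":[0.525,0.967,0.03],"angular":[0,0,3.78]},{"dp":[0.525,0.967,0.03],"angular":[0,0,3.78]},{"dp":[0.525,0.967,0.03],"angular":[0,0,3.78]},{"dp":[0.525,0.967,0.03],"angular":[0,0,3.78]},{"dp":[0.525,0.967,0.03],"angular":[0,0,3.78]},{"dp":[0.525,0.967,0.03],"angular":[0,0,3.78]},{"dp":[0.525,0.967,0.03],"angular":[0,0,3.78]},{"dp":[0.525,0.967,0.03],"angular":[0,0,3.78]},{"dp":[0.525,0.967,0.03],"angular":[0,0,3.78]}]' 0 40
python3 -m crank '[{"dp":[0,0,0],"angular":[0,0,0]},{"dp":[0,0,0],"angular":[0,0,0]}]'
```

```text
t: 2.1
tcp_pos: [0.4709, -0.0236, 0.2323]
tool_rot: [0.706, 0.708, -0.0, -0.0]
force: [-0.0, -0.5, -0.2]
finger_gap: 1.001
gripper_force: 0.0
t: 2.3
tcp_pos: [0.4704, -0.0246, 0.2322]
tool_rot: [0.706, 0.708, -0.0, -0.0]
force: [0.1, -0.4, 0.5]
finger_gap: 0.998
gripper_force: 0.0
```

```bash
python3 -m crank '[{"dp":[0,0,-0.6]},{"dp":[0,0,-0.8]},{"dp":[0,0,-0.8]},{"dp":[0,0,-0.8]},{"dp":[0,0,-0.5]},{"dp":[0,0,-0.3]},{"dp":[0,0,0]},{"dp":[0,0,0]}]' 0 40
python3 -m crank '[{"dp":[0,0,0]},{"dp":[0,0,0]},{"dp":[0,0,0]},{"dp":[0,0,0]},{"dp":[0,0,0]},{"dp":[0,0,0]},{"dp":[0,0,0]},{"dp":[0,0,0]}]' 1 40
```

```text
validation failed for argument at $[0]...
validation failed for argument at $[0]...
```

Both keys are needed.

```bash
python3 -m crank '[{"dp":[0,0,-0.6],"angular":[0,0,0]},{"dp":[0,0,-0.8],"angular":[0,0,0]},{"dp":[0,0,-0.8],"angular":[0,0,0]},{"dp":[0,0,-0.8],"angular":[0,0,0]},{"dp":[0,0,-0.5],"angular":[0,0,0]},{"dp":[0,0,-0.3],"angular":[0,0,0]},{"dp":[0,0,0],"angular":[0,0,0]}]' 0 40
python3 -m crank '[{"dp":[0,0,0],"angular":[0,0,0]},{"dp":[0,0,0],"angular":[0,0,0]},{"dp":[0,0,0],"angular":[0,0,0]},{"dp":[0,0,0],"angular":[0,0,0]},{"dp":[0,0,0],"angular":[0,0,0]},{"dp":[0,0,0],"angular":[0,0,0]},{"dp":[0,0,0],"angular":[0,0,0]},{"dp":[0,0,0],"angular":[0,0,0]}]' 1 40
```

```text
t: 3.0
tcp_pos: [0.4696, -0.0257, 0.1176]
tool_rot: [0.708, 0.707, -0.001, -0.001]
force: [0.4, -0.5, 0.7]
finger_gap: 1.004
gripper_force: 0.0
t: 3.8
tcp_pos: [0.4712, -0.0251, 0.1194]
tool_rot: [0.707, 0.707, 0.0, 0.001]
force: [-0.9, 0.6, 4.8]
finger_gap: 0.304
gripper_force: 39.0
```

```bash
python3 -m crank '[{"dp":[0,0,0.3],"angular":[0,0,0]},{"dp":[0,0,0.6],"angular":[0,0,0]},{"dp":[0,0,0.7],"angular":[0,0,0]},{"dp":[0,0,0.7],"angular":[0,0,0]},{"dp":[0,0,0.5],"angular":[0,0,0]},{"dp":[0,0,0.2],"angular":[0,0,0]}]'
python3 -m crank '[{"dp":[0.1,-0.3,0],"angular":[0,0,0]},{"dp":[0.2,-0.5,0],"angular":[0,0,0]},{"dp":[0.3,-0.7,0],"angular":[0,0,0]},{"dp":[0.3,-0.7,0],"angular":[0,0,0]},{"dp":[0.3,-0.7,0],"angular":[0,0,0]},{"dp":[0.3,-0.8,0],"angular":[0,0,0]},{"dp":[0.3,-0.8,0],"angular":[0,0,0]},{"dp":[0.3,-0.8,0],"angular":[0,0,0]},{"dp":[0.3,-0.8,0],"angular":[0,0,0]},{"dp":[0.3,-0.8,0],"angular":[0,0,0]},{"dp":[0.3,-0.8,0],"angular":[0,0,0]},{"dp":[0.3,-0.7,0],"angular":[0,0,0]},{"dp":[0.3,-0.6,0],"angular":[0,0,0]},{"dp":[0.15,-0.4,0],"angular":[0,0,0]},{"dp":[0.1,-0.2,0],"angular":[0,0,0]},{"dp":[0,0,0],"angular":[0,0,0]},{"dp":[0,0,0],"angular":[0,0,0]}]'
python3 - <<'E'
from station import sense, vision
import cv2,numpy as np
ims=[]
for n in("scene","top"):
    d=vision.snapshot(n);np.savez(f"{n}1.npz",**d);ims.append(d["image"])
a=cv2.resize(ims[0][80:280,120:320],(600,600));cv2.imwrite("pics/p1.png",a)
E
```

```text
t: 4.4
tcp_pos: [0.4715, -0.0252, 0.2104]
tool_rot: [0.707, 0.707, 0.001, 0.001]
force: [-0.4, -0.2, -2.7]
finger_gap: 0.299
gripper_force: 39.5
t: 6.1
tcp_pos: [0.5857, -0.3123, 0.208]
tool_rot: [0.707, 0.707, 0.0, -0.001]
force: [0.3, -0.3, -1.5]
finger_gap: 0.3
gripper_force: 39.5
```

View pics/p1.png

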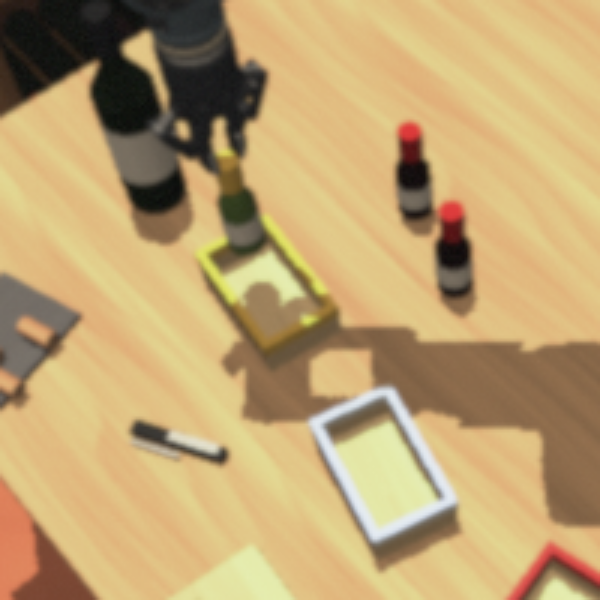

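The bottle hangs upright over the big-bottle end of the yellow crate (crop pixel about 240,200). I'll lower it.

```bash
python3 -m crank '[{"dp":[0,0,-0.3],"angular":[0,0,0]},{"dp":[0,0,-0.5],"angular":[0,0,0]},{"dp":[0,0,-0.5],"angular":[0,0,0]},{"dp":[0,0,-0.5],"angular":[0,0,0]},{"dp":[0,0,-0.3],"angular":[0,0,0]},{"dp":[0,0,-0.2],"angular":[0,0,0]},{"dp":[0,0,-0.1],"angular":[0,0,0]},{"dp":[0,0,-0.1],"angular":[0,0,0]},{"dp":[0,0,-0.05],"angular":[0,0,0]},{"dp":[0,0,-0.05],"angular":[0,0,0]},{"dp":[0,0,0],"angular":[0,0,0]},{"dp":[0,0,0],"angular":[0,0,0]}]'
```

```text
t: 7.4
tcp_pos: [0.5864, -0.3131, 0.1308]
tool_rot: [0.707, 0.707, 0.0, 0.0]
force: [-0.7, 0.2, -1.4]
finger_gap: 0.302
gripper_force: 39.5
```

```bash
python3 -m crank '[{"dp":[0,0,-0.05],"angular":[0,0,0]},{"dp":[0,0,-0.05],"angular":[0,0,0]},{"dp":[0,0,0],"angular":[0,0,0]}]'; python3 -m crank '[{"dp":[0,0,-0.03],"angular":[0,0,0]},{"dp":[0,0,0],"angular":[0,0,0]}]'
```

```text
t: 7.7
tcp_pos: [0.5863, -0.3131, 0.1276]
tool_rot: [0.707, 0.707, 0.0, 0.0]
force: [0.1, 0.6, -0.3]
finger_gap: 0.306
gripper_force: 39.6
t: 7.9
tcp_pos: [0.5866, -0.3134, 0.1275]
tool_rot: [0.707, 0.707, 0.0, 0.001]
force: [0.1, 1.1, 3.5]
finger_gap: 0.3
gripper_force: 40.1
```

```bash
python3 -m crank '[{"dp":[0,0,0],"angular":[0,0,0]},{"dp":[0,0,0],"angular":[0,0,0]},{"dp":[0,0,0],"angular":[0,0,0]},{"dp":[0,0,0],"angular":[0,0,0]},{"dp":[0,0,0],"angular":[0,0,0]},{"dp":[0,0,0],"angular":[0,0,0]},{"dp":[0,0,0.2],"angular":[0,0,0]},{"dp":[0,0,0.4],"angular":[0,0,0]},{"dp":[0,0,1],"angular":[0,0,0]},{"dp":[0,0,1],"angular":[0,0,0]},{"dp":[0,0,1],"angular":[0,0,0]}]' 0
python3 -m crank '[{"dp":[-0.65,0.58,0],"angular":[0,0,0]},{"dp":[-0.65,0.58,0],"angular":[0,0,0]},{"dp":[-0.65,0.58,0],"angular":[0,0,0]},{"dp":[-0.65,0.58,0],"angular":[0,0,0]},{"dp":[-0.65,0.58,0],"angular":[0,0,0]},{"dp":[-0.65,0.58,0],"angular":[0,0,0]},{"dp":[-0.65,0.58,0],"angular":[0,0,0]},{"dp":[-0.65,0.58,0],"angular":[0,0,0]},{"dp":[-0.65,0.58,0],"angular":[0,0,0]},{"dp":[0,0,0],"angular":[0,0,0]},{"dp":[0,0,0],"angular":[0,0,0]}]'
python3 - <<'E'
from station import sense, vision
import cv2,numpy as np
from h import *
ims=[]
for n in("scene","top"):
    d=vision.snapshot(n);ims.append(d["image"])
    P=cloud(d)
    for c in [(.586,-.313),(.371,-.2745),(.412,-.1565)]:
        t=P[(np.hypot(P[...,0]-c[0],P[...,1]-c[1])<.03)&(P[...,2]>.132)&(P[...,2]<.17)]
        if len(t):print(n,c,((t.min(0)+t.max(0))/2).round(3),len(t))
cv2.imwrite("pics/p2.png",cv2.resize(ims[0][80:280,120:320],(500,500)))
E
```

```text
t: 9.0
tcp_pos: [0.5864, -0.3132, 0.2369]
tool_rot: [0.707, 0.707, 0.0, 0.001]
force: [1.0, -0.2, 1.1]
finger_gap: 1.0
gripper_force: 0.0
t: 10.1
tcp_pos: [0.4114, -0.1568, 0.2358]
tool_rot: [0.707, 0.707, 0.0, 0.002]
force: [0.7, 0.3, 0.0]
finger_gap: 1.002
gripper_force: 0.0
scene (0.586, -0.313) [ 0.587 -0.309  0.146] 78
scene (0.371, -0.2745) [ 0.363 -0.279  0.143] 2
scene (0.412, -0.1565) [ 0.413 -0.155  0.139] 60
top (0.586, -0.313) [ 0.585 -0.313  0.144] 73
top (0.371, -0.2745) [ 0.37  -0.275  0.143] 67
top (0.412, -0.1565) [ 0.408 -0.156  0.14 ] 30
```

View pics/p2.png

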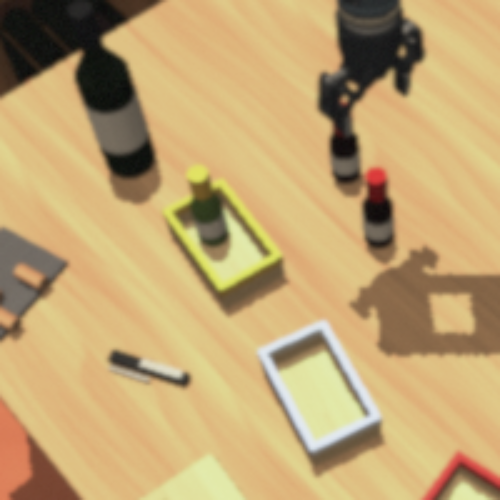

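The picture shows the first yellow-capped bottle standing in its crate at about (205,205). Next is the nearer red one.

```bash
python3 -m crank '[{"dp":[0,0,-0.6],"angular":[0,0,0]},{"dp":[0,0,-0.8],"angular":[0,0,0]},{"dp":[0,0,-0.8],"angular":[0,0,0]},{"dp":[0,0,-0.8],"angular":[0,0,0]},{"dp":[0,0,-0.6],"angular":[0,0,0]},{"dp":[0,0,-0.3],"angular":[0,0,0]},{"dp":[0,0,0],"angular":[0,0,0]}]' 0 40
python3 -m crank '[{"dp":[0,0,0],"angular":[0,0,0]},{"dp":[0,0,0],"angular":[0,0,0]},{"dp":[0,0,0],"angular":[0,0,0]},{"dp":[0,0,0],"angular":[0,0,0]},{"dp":[0,0,0],"angular":[0,0,0]},{"dp":[0,0,0],"angular":[0,0,0]},{"dp":[0,0,0],"angular":[0,0,0]},{"dp":[0,0,0],"angular":[0,0,0]},{"dp":[0,0,0.3],"angular":[0,0,0]},{"dp":[0,0,0.6],"angular":[0,0,0]},{"dp":[0,0,0.7],"angular":[0,0,0]},{"dp":[0,0,0.7],"angular":[0,0,0]},{"dp":[0,0,0.5],"angular":[0,0,0]},{"dp":[0,0,0.2],"angular":[0,0,0]},{"dp":[0,0,0],"angular":[0,0,0]}]' 1 40
```

```text
t: 10.9
tcp_pos: [0.4109, -0.1568, 0.1166]
tool_rot: [0.707, 0.707, -0.0, -0.001]
force: [0.2, -0.5, 0.8]
finger_gap: 0.996
gripper_force: 0.0
t: 12.4
tcp_pos: [0.411, -0.1566, 0.2084]
tool_rot: [0.707, 0.707, 0.0, 0.001]
force: [0.3, -0.6, -1.3]
finger_gap: 0.305
gripper_force: 39.5
```

```bash
python3 -m crank '[{"dp":[0.12,0.3,0],"angular":[0,0,0]},{"dp":[0.2,0.5,0],"angular":[0,0,0]},{"dp":[0.34,0.85,0],"angular":[0,0,0]},{"dp":[0.34,0.85,0],"angular":[0,0,0]},{"dp":[0.34,0.85,0],"angular":[0,0,0]},{"dp":[0.34,0.85,0],"angular":[0,0,0]},{"dp":[0.34,0.85,0],"angular":[0,0,0]},{"dp":[0.34,0.85,0],"angular":[0,0,0]},{"dp":[0.34,0.85,0],"angular":[0,0,0]},{"dp":[0.34,0.85,0],"angular":[0,0,0]},{"dp":[0.34,0.85,0],"angular":[0,0,0]},{"dp":[0.34,0.85,0],"angular":[0,0,0]},{"dp":[0.34,0.85,0],"angular":[0,0,0]},{"dp":[0.34,0.85,0],"angular":[0,0,0]},{"dp":[0.34,0.85,0],"angular":[0,0,0]},{"dp":[0.34,0.85,0],"angular":[0,0,0]},{"dp":[0.34,0.85,0],"angular":[0,0,0]},{"dp":[0.34,0.85,0],"angular":[0,0,0]},{"dp":[0.2,0.5,0],"angular":[0,0,0]},{"dp":[0.12,0.3,0],"angular":[0,0,0]}]'
python3 -m crank '[{"dp":[0,0,0],"angular":[0,0,0]},{"dp":[0,0,0],"angular":[0,0,0]},{"dp":[0,0,-0.3],"angular":[0,0,0]},{"dp":[0,0,-0.5],"angular":[0,0,0]},{"dp":[0,0,-0.5],"angular":[0,0,0]},{"dp":[0,0,-0.5],"angular":[0,0,0]},{"dp":[0,0,-0.3],"angular":[0,0,0]},{"dp":[0,0,-0.2],"angular":[0,0,0]},{"dp":[0,0,-0.1],"angular":[0,0,0]},{"dp":[0,0,-0.1],"angular":[0,0,0]},{"dp":[0,0,-0.05],"angular":[0,0,0]},{"dp":[0,0,-0.05],"angular":[0,0,0]},{"dp":[0,0,0],"angular":[0,0,0]},{"dp":[0,0,0],"angular":[0,0,0]}]'
```

```text
t: 14.4
tcp_pos: [0.5921, 0.3014, 0.2055]
tool_rot: [0.706, 0.708, -0.001, -0.001]
force: [-0.9, -0.1, -1.9]
finger_gap: 0.304
gripper_force: 39.5
t: 15.8
tcp_pos: [0.5933, 0.2996, 0.1299]
tool_rot: [0.707, 0.707, 0.0, 0.0]
force: [0.2, 0.3, -0.6]
finger_gap: 0.304
gripper_force: 39.5
```

```bash
python3 -m crank '[{"dp":[0,0,-0.05],"angular":[0,0,0]},{"dp":[0,0,-0.05],"angular":[0,0,0]},{"dp":[0,0,0],"angular":[0,0,0]}]'; python3 -m crank '[{"dp":[0,0,-0.03],"angular":[0,0,0]},{"dp":[0,0,0],"angular":[0,0,0]}]'
```

```text
t: 16.1
tcp_pos: [0.5933, 0.2996, 0.1267]
tool_rot: [0.707, 0.707, 0.0, 0.0]
force: [1.1, 0.5, -1.6]
finger_gap: 0.301
gripper_force: 39.6
t: 16.3
tcp_pos: [0.5936, 0.2997, 0.1266]
tool_rot: [0.707, 0.707, 0.001, 0.0]
force: [-1.0, -0.4, 3.6]
finger_gap: 0.303
gripper_force: 40.1
```

```bash
python3 -m crank '[{"dp":[0,0,0],"angular":[0,0,0]},{"dp":[0,0,0],"angular":[0,0,0]},{"dp":[0,0,0],"angular":[0,0,0]},{"dp":[0,0,0],"angular":[0,0,0]},{"dp":[0,0,0],"angular":[0,0,0]},{"dp":[0,0,0],"angular":[0,0,0]},{"dp":[0,0,0.2],"angular":[0,0,0]},{"dp":[0,0,0.4],"angular":[0,0,0]},{"dp":[0,0,1],"angular":[0,0,0]},{"dp":[0,0,1],"angular":[0,0,0]},{"dp":[0,0,1],"angular":[0,0,0]}]' 0
python3 -m crank '[{"dp":[-0.372,-0.957,0],"angular":[0,0,0]},{"dp":[-0.372,-0.957,0],"angular":[0,0,0]},{"dp":[-0.372,-0.957,0],"angular":[0,0,0]},{"dp":[-0.372,-0.957,0],"angular":[0,0,0]},{"dp":[-0.372,-0.957,0],"angular":[0,0,0]},{"dp":[-0.372,-0.957,0],"angular":[0,0,0]},{"dp":[-0.372,-0.957,0],"angular":[0,0,0]},{"dp":[-0.372,-0.957,0],"angular":[0,0,0]},{"dp":[-0.372,-0.957,0],"angular":[0,0,0]},{"dp":[-0.372,-0.957,0],"angular":[0,0,0]},{"dp":[-0.372,-0.957,0],"angular":[0,0,0]},{"dp":[-0.372,-0.957,0],"angular":[0,0,0]},{"dp":[-0.372,-0.957,0],"angular":[0,0,0]},{"dp":[-0.372,-0.957,0],"angular":[0,0,0]},{"dp":[-0.372,-0.957,0],"angular":[0,0,0]},{"dp":[-0.372,-0.957,0],"angular":[0,0,0]},{"dp":[-0.372,-0.957,0],"angular":[0,0,0]},{"dp":[-0.372,-0.957,0],"angular":[0,0,0]},{"dp":[-0.372,-0.957,0],"angular":[0,0,0]},{"dp":[-0.372,-0.957,0],"angular":[0,0,0]}]'
python3 -m crank '[{"dp":[0,0,0],"angular":[0,0,0]},{"dp":[0,0,0],"angular":[0,0,0]},{"dp":[0,0,0],"angular":[0,0,0]}]'
```

```text
t: 17.4
tcp_pos: [0.5933, 0.2996, 0.236]
tool_rot: [0.707, 0.707, 0.001, 0.0]
force: [0.1, 0.4, -0.8]
finger_gap: 0.997
gripper_force: 0.0
t: 19.4
tcp_pos: [0.3697, -0.2762, 0.235]
tool_rot: [0.707, 0.707, -0.0, 0.001]
force: [0.8, 0.6, 0.1]
finger_gap: 1.005
gripper_force: 0.0
t: 19.7
tcp_pos: [0.37, -0.2738, 0.2342]
tool_rot: [0.707, 0.707, 0.0, 0.0]
force: [0.8, -0.0, 0.4]
finger_gap: 1.002
gripper_force: 0.0
```

```bash
cat > chk.py <<'E'
from station import vision
from h import *
import sys
ims=[]
for n in("top","scene"):
    d=vision.snapshot(n);P=cloud(d);ims.append(d["image"])
    m=((P[...,0]>.3)&(P[...,0]<.7)&(abs(P[...,1])<.6)&(P[...,2]>.132)&(P[...,2]<.165)&(d["range_z"]>0)).astype(np.uint8)
    k,l,st,c=cv2.connectedComponentsWithStats(m)
    for i in range(1,k):
        if st[i,4]<25 or st[i,4]>300: continue
        q=P[l==i];print(n,((q.min(0)+q.max(0))/2).round(3),st[i,4],np.median(d["image"][l==i],0))
cv2.imwrite("pics/%s.png"%sys.argv[1],cv2.resize(np.vstack([ims[1]])[60:400,110:450],(590,590)))
E
python3 chk.py p3
```

```text
top [0.591 0.297 0.147] 70 [ 44.  51. 148.]
top [ 0.587 -0.501  0.148] 90 [47.  58.5 66.5]
top [0.556 0.48  0.146] 115 [ 99. 114. 119.]
top [ 0.585 -0.313  0.146] 75 [ 68. 159. 153.]
top [0.442 0.174 0.141] 63 [170. 162. 155.]
top [0.393 0.267 0.139] 66 [ 68. 162. 155.]
scene [ 0.594 -0.495  0.149] 155 [64. 73. 82.]
scene [ 0.372 -0.273  0.139] 57 [ 57.  57. 209.]
scene [ 0.588 -0.311  0.143] 75 [ 93. 196. 211.]
scene [0.444 0.173 0.14 ] 75 [227. 225. 220.]
scene [0.394 0.269 0.139] 76 [ 96.5 217.  214. ]
scene [0.595 0.3   0.144] 101 [ 71.  74. 214.]
scene [0.561 0.483 0.146] 186 [149. 174. 178.]
```

View pics/p3.png

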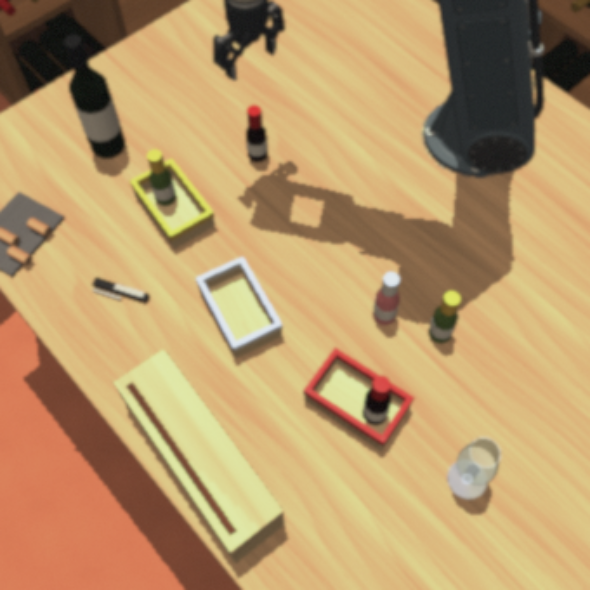

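The image shows the red bottle upright in its crate (377,400) and the other red one under the gripper (257,135).

```bash
python3 -m crank '[{"dp":[0,0,-0.6],"angular":[0,0,0]},{"dp":[0,0,-0.8],"angular":[0,0,0]},{"dp":[0,0,-0.8],"angular":[0,0,0]},{"dp":[0,0,-0.8],"angular":[0,0,0]},{"dp":[0,0,-0.55],"angular":[0,0,0]},{"dp":[0,0,-0.3],"angular":[0,0,0]},{"dp":[0,0,0],"angular":[0,0,0]}]' 0 40
python3 -m crank '[{"dp":[0,0,0],"angular":[0,0,0]},{"dp":[0,0,0],"angular":[0,0,0]},{"dp":[0,0,0],"angular":[0,0,0]},{"dp":[0,0,0],"angular":[0,0,0]},{"dp":[0,0,0],"angular":[0,0,0]},{"dp":[0,0,0],"angular":[0,0,0]},{"dp":[0,0,0],"angular":[0,0,0]},{"dp":[0,0,0],"angular":[0,0,0]},{"dp":[0,0,0.3],"angular":[0,0,0]},{"dp":[0,0,0.6],"angular":[0,0,0]},{"dp":[0,0,0.7],"angular":[0,0,0]},{"dp":[0,0,0.7],"angular":[0,0,0]},{"dp":[0,0,0.5],"angular":[0,0,0]},{"dp":[0,0,0.2],"angular":[0,0,0]},{"dp":[0,0,0],"angular":[0,0,0]}]' 1 40
```

```text
t: 20.5
tcp_pos: [0.3698, -0.2736, 0.1174]
tool_rot: [0.707, 0.708, 0.0, -0.001]
force: [-0.1, -0.2, 0.7]
finger_gap: 0.999
gripper_force: 0.0
t: 22.0
tcp_pos: [0.37, -0.2748, 0.2088]
tool_rot: [0.707, 0.707, -0.0, 0.001]
force: [0.4, -0.3, -2.5]
finger_gap: 0.305
gripper_force: 39.6
```

```bash
python3 -m crank '[{"dp":[0.15,0.3,0],"angular":[0,0,0]},{"dp":[0.24,0.5,0],"angular":[0,0,0]},{"dp":[0.45,0.95,0],"angular":[0,0,0]},{"dp":[0.45,0.95,0],"angular":[0,0,0]},{"dp":[0.45,0.95,0],"angular":[0,0,0]},{"dp":[0.45,0.95,0],"angular":[0,0,0]},{"dp":[0.45,0.95,0],"angular":[0,0,0]},{"dp":[0.45,0.95,0],"angular":[0,0,0]},{"dp":[0.45,0.95,0],"angular":[0,0,0]},{"dp":[0.45,0.95,0],"angular":[0,0,0]},{"dp":[0.45,0.95,0],"angular":[0,0,0]},{"dp":[0.45,0.95,0],"angular":[0,0,0]},{"dp":[0.45,0.95,0],"angular":[0,0,0]},{"dp":[0.45,0.95,0],"angular":[0,0,0]},{"dp":[0.45,0.95,0],"angular":[0,0,0]},{"dp":[0.45,0.95,0],"angular":[0,0,0]},{"dp":[0.45,0.95,0],"angular":[0,0,0]},{"dp":[0.45,0.95,0],"angular":[0,0,0]},{"dp":[0.24,0.5,0],"angular":[0,0,0]},{"dp":[0.15,0.3,0],"angular":[0,0,0]}]'
python3 -m crank '[{"dp":[0,0,0],"angular":[0,0,0]},{"dp":[0,0,0],"angular":[0,0,0]},{"dp":[0,0,0],"angular":[0,0,0]}]'
```

```text
t: 24.0
tcp_pos: [0.6083, 0.2315, 0.2062]
tool_rot: [0.706, 0.708, -0.001, -0.001]
force: [0.3, -0.0, -2.8]
finger_gap: 0.305
gripper_force: 39.6
t: 24.3
tcp_pos: [0.6086, 0.2283, 0.2078]
tool_rot: [0.707, 0.707, -0.001, -0.0]
force: [0.5, -0.7, -1.8]
finger_gap: 0.304
gripper_force: 39.6
```

```bash
python3 -m crank '[{"dp":[0,0,-0.3],"angular":[0,0,0]},{"dp":[0,0,-0.5],"angular":[0,0,0]},{"dp":[0,0,-0.5],"angular":[0,0,0]},{"dp":[0,0,-0.5],"angular":[0,0,0]},{"dp":[0,0,-0.3],"angular":[0,0,0]},{"dp":[0,0,-0.2],"angular":[0,0,0]},{"dp":[0,0,-0.1],"angular":[0,0,0]},{"dp":[0,0,-0.1],"angular":[0,0,0]},{"dp":[0,0,-0.05],"angular":[0,0,0]},{"dp":[0,0,-0.05],"angular":[0,0,0]},{"dp":[0,0,-0.05],"angular":[0,0,0]},{"dp":[0,0,-0.03],"angular":[0,0,0]},{"dp":[0,0,0],"angular":[0,0,0]}]'
python3 -m crank '[{"dp":[0,0,-0.03],"angular":[0,0,0]},{"dp":[0,0,0],"angular":[0,0,0]}]'
```

```text
t: 25.6
tcp_pos: [0.6093, 0.2294, 0.1278]
tool_rot: [0.707, 0.707, -0.0, -0.0]
force: [-0.3, 0.5, -1.9]
finger_gap: 0.304
gripper_force: 39.6
t: 25.8
tcp_pos: [0.6097, 0.2294, 0.1273]
tool_rot: [0.707, 0.707, 0.0, 0.0]
force: [-0.2, -0.7, -1.2]
finger_gap: 0.302
gripper_force: 39.8
```

```bash
python3 -m crank '[{"dp":[0,0,-0.03],"angular":[0,0,0]},{"dp":[0,0,0],"angular":[0,0,0]}]'
python3 -m crank '[{"dp":[0,0,0],"angular":[0,0,0]},{"dp":[0,0,0],"angular":[0,0,0]},{"dp":[0,0,0],"angular":[0,0,0]},{"dp":[0,0,0],"angular":[0,0,0]},{"dp":[0,0,0],"angular":[0,0,0]},{"dp":[0,0,0],"angular":[0,0,0]},{"dp":[0,0,0.2],"angular":[0,0,0]},{"dp":[0,0,0.4],"angular":[0,0,0]},{"dp":[0,0,1],"angular":[0,0,0]},{"dp":[0,0,1],"angular":[0,0,0]},{"dp":[0,0,1],"angular":[0,0,0]}]' 0
python3 -m crank '[{"dp":[-0.79,-0.264,0],"angular":[0,0,0]},{"dp":[-0.79,-0.264,0],"angular":[0,0,0]},{"dp":[-0.79,-0.264,0],"angular":[0,0,0]},{"dp":[-0.79,-0.264,0],"angular":[0,0,0]},{"dp":[-0.79,-0.264,0],"angular":[0,0,0]},{"dp":[-0.79,-0.264,0],"angular":[0,0,0]},{"dp":[-0.79,-0.264,0],"angular":[0,0,0]},{"dp":[0,0,0],"angular":[0,0,0]},{"dp":[0,0,0],"angular":[0,0,0]},{"dp":[0,0,0],"angular":[0,0,0]}]'
```

```text
t: 26.0
tcp_pos: [0.6102, 0.2295, 0.1271]
tool_rot: [0.707, 0.707, 0.001, 0.001]
force: [0.0, 1.1, 3.8]
finger_gap: 0.303
gripper_force: 40.3
t: 27.1
tcp_pos: [0.6095, 0.2294, 0.2363]
tool_rot: [0.707, 0.707, 0.0, 0.0]
force: [-0.8, 0.1, 0.8]
finger_gap: 1.003
gripper_force: 0.0
t: 28.1
tcp_pos: [0.4453, 0.1742, 0.2349]
tool_rot: [0.707, 0.707, 0.001, 0.001]
force: [0.1, -0.2, -0.0]
finger_gap: 0.999
gripper_force: 0.0
```

```bash
python3 chk.py p4
```

```text
top [0.609 0.228 0.143] 70 [ 43.5  51.  144. ]
top [0.591 0.297 0.146] 70 [ 41.   49.  143.5]
top [ 0.584 -0.501  0.148] 89 [45. 57. 64.]
top [0.556 0.48  0.146] 118 [ 96.  110.  114.5]
top [ 0.585 -0.313  0.145] 74 [ 66.  153.5 147.5]
scene [ 0.595 -0.494  0.148] 152 [65.5 77.  83.5]
scene [ 0.587 -0.311  0.144] 74 [ 94.  198.5 214. ]
scene [0.444 0.174 0.14 ] 77 [228. 227. 225.]
scene [0.394 0.27  0.14 ] 77 [ 56. 122. 159.]
scene [0.612 0.23  0.143] 101 [ 73.  77. 217.]
scene [0.596 0.3   0.144] 99 [ 71.  75. 214.]
scene [0.561 0.483 0.147] 184 [152. 178. 182.]
```

View pics/p4.png

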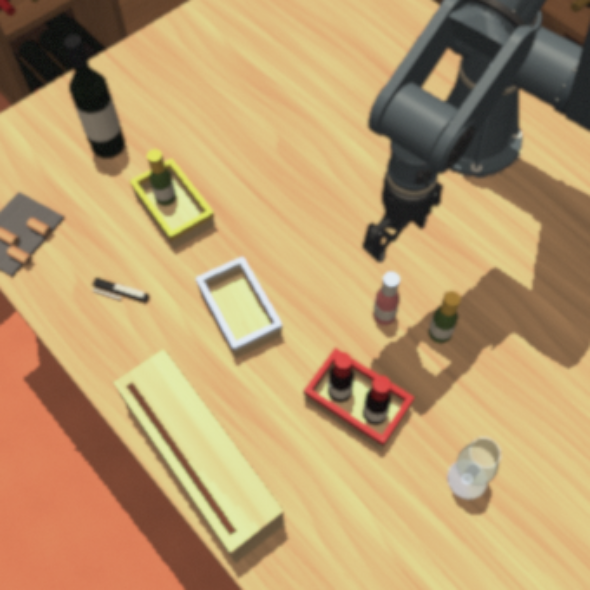

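Both red bottles stand in the red crate (342,375 and 377,400). Next is the rosé.

```bash
python3 -m crank '[{"dp":[-0.06,0,-0.6],"angular":[0,0,0]},{"dp":[0,0,-0.8],"angular":[0,0,0]},{"dp":[0,0,-0.8],"angular":[0,0,0]},{"dp":[0,0,-0.8],"angular":[0,0,0]},{"dp":[0,0,-0.55],"angular":[0,0,0]},{"dp":[0,0,-0.3],"angular":[0,0,0]},{"dp":[0,0,0],"angular":[0,0,0]}]' 0 40
python3 -m crank '[{"dp":[0,0,0],"angular":[0,0,0]},{"dp":[0,0,0],"angular":[0,0,0]},{"dp":[0,0,0],"angular":[0,0,0]},{"dp":[0,0,0],"angular":[0,0,0]},{"dp":[0,0,0],"angular":[0,0,0]},{"dp":[0,0,0],"angular":[0,0,0]},{"dp":[0,0,0],"angular":[0,0,0]},{"dp":[0,0,0],"angular":[0,0,0]},{"dp":[0,0,0.3],"angular":[0,0,0]},{"dp":[0,0,0.6],"angular":[0,0,0]},{"dp":[0,0,0.7],"angular":[0,0,0]},{"dp":[0,0,0.7],"angular":[0,0,0]},{"dp":[0,0,0.5],"angular":[0,0,0]},{"dp":[0,0,0.2],"angular":[0,0,0]},{"dp":[0,0,0],"angular":[0,0,0]}]' 1 40
python3 -m crank '[{"dp":[0.2,-0.2,0],"angular":[0,0,0]},{"dp":[0.4,-0.4,0],"angular":[0,0,0]},{"dp":[0.6,-0.55,0],"angular":[0,0,0]},{"dp":[0.6,-0.55,0],"angular":[0,0,0]},{"dp":[0.6,-0.55,0],"angular":[0,0,0]},{"dp":[0.6,-0.55,0],"angular":[0,0,0]},{"dp":[0.6,-0.55,0],"angular":[0,0,0]},{"dp":[0.6,-0.55,0],"angular":[0,0,0]},{"dp":[0.6,-0.55,0],"angular":[0,0,0]},{"dp":[0.6,-0.55,0],"angular":[0,0,0]},{"dp":[0.6,-0.55,0],"angular":[0,0,0]},{"dp":[0.4,-0.4,0],"angular":[0,0,0]},{"dp":[0.2,-0.2,0],"angular":[0,0,0]},{"dp":[0,0,0],"angular":[0,0,0]},{"dp":[0,0,0],"angular":[0,0,0]},{"dp":[0,0,0],"angular":[0,0,0]}]'
```

```text
t: 28.9
tcp_pos: [0.4415, 0.1739, 0.1174]
tool_rot: [0.707, 0.707, -0.001, -0.001]
force: [-0.6, 0.9, -0.3]
finger_gap: 0.998
gripper_force: 0.0
t: 30.4
tcp_pos: [0.4418, 0.1739, 0.2092]
tool_rot: [0.707, 0.707, 0.001, 0.0]
force: [-0.0, -1.0, -2.7]
finger_gap: 0.305
gripper_force: 39.5
t: 32.0
tcp_pos: [0.6387, -0.01, 0.2082]
tool_rot: [0.707, 0.707, -0.0, -0.001]
force: [-0.3, 0.0, -1.6]
finger_gap: 0.303
gripper_force: 39.5
```

```bash
python3 -m crank '[{"dp":[0.05,0,-0.3],"angular":[0,0,0]},{"dp":[0,0,-0.5],"angular":[0,0,0]},{"dp":[0,0,-0.5],"angular":[0,0,0]},{"dp":[0,0,-0.5],"angular":[0,0,0]},{"dp":[0,0,-0.3],"angular":[0,0,0]},{"dp":[0,0,-0.2],"angular":[0,0,0]},{"dp":[0,0,-0.1],"angular":[0,0,0]},{"dp":[0,0,-0.1],"angular":[0,0,0]},{"dp":[0,0,-0.05],"angular":[0,0,0]},{"dp":[0,0,-0.05],"angular":[0,0,0]},{"dp":[0,0,-0.05],"angular":[0,0,0]},{"dp":[0,0,-0.05],"angular":[0,0,0]},{"dp":[0,0,0],"angular":[0,0,0]}]'
python3 -m crank '[{"dp":[0,0,-0.03],"angular":[0,0,0]},{"dp":[0,0,0],"angular":[0,0,0]}]'
```

```text
t: 33.3
tcp_pos: [0.6413, -0.0107, 0.1276]
tool_rot: [0.707, 0.707, 0.0, 0.0]
force: [0.0, -0.1, -1.6]
finger_gap: 0.3
gripper_force: 39.6
t: 33.5
tcp_pos: [0.6419, -0.0107, 0.1275]
tool_rot: [0.707, 0.707, 0.001, 0.001]
force: [0.7, -0.8, 3.1]
finger_gap: 0.301
gripper_force: 40.1
```

```bash
python3 -m crank '[{"dp":[0,0,0],"angular":[0,0,0]},{"dp":[0,0,0],"angular":[0,0,0]},{"dp":[0,0,0],"angular":[0,0,0]},{"dp":[0,0,0],"angular":[0,0,0]},{"dp":[0,0,0],"angular":[0,0,0]},{"dp":[0,0,0],"angular":[0,0,0]},{"dp":[0,0,0.2],"angular":[0,0,0]},{"dp":[0,0,0.4],"angular":[0,0,0]},{"dp":[0,0,1],"angular":[0,0,0]},{"dp":[0,0,1],"angular":[0,0,0]},{"dp":[0,0,1],"angular":[0,0,0]}]' 0
python3 -m crank '[{"dp":[-0.69,0.775,0],"angular":[0,0,0]},{"dp":[-0.69,0.775,0],"angular":[0,0,0]},{"dp":[-0.69,0.775,0],"angular":[0,0,0]},{"dp":[-0.69,0.775,0],"angular":[0,0,0]},{"dp":[-0.69,0.775,0],"angular":[0,0,0]},{"dp":[-0.69,0.775,0],"angular":[0,0,0]},{"dp":[-0.69,0.775,0],"angular":[0,0,0]},{"dp":[-0.69,0.775,0],"angular":[0,0,0]},{"dp":[-0.69,0.775,0],"angular":[0,0,0]},{"dp":[-0.69,0.775,0],"angular":[0,0,0]},{"dp":[-0.69,0.775,0],"angular":[0,0,0]},{"dp":[-0.69,0.775,0],"angular":[0,0,0]},{"dp":[0,0,0],"angular":[0,0,0]},{"dp":[0,0,0],"angular":[0,0,0]},{"dp":[0,0,0],"angular":[0,0,0]}]'
```

```text
t: 34.6
tcp_pos: [0.6413, -0.0106, 0.2369]
tool_rot: [0.707, 0.707, 0.0, 0.0]
force: [-0.4, 0.1, -0.3]
finger_gap: 1.001
gripper_force: 0.0
t: 36.1
tcp_pos: [0.3938, 0.2681, 0.2353]
tool_rot: [0.707, 0.707, 0.001, 0.001]
force: [-0.5, -1.0, -0.8]
finger_gap: 1.003
gripper_force: 0.0
```

```bash
python3 chk.py p5
```

```text
top [ 0.641 -0.011  0.145] 66 [160. 153. 147.]
top [0.61  0.228 0.145] 71 [ 41.  49. 140.]
top [0.591 0.298 0.145] 70 [ 41.   49.  141.5]
top [ 0.583 -0.5    0.148] 97 [44. 57. 63.]
top [0.556 0.48  0.147] 113 [ 94. 108. 112.]
top [ 0.585 -0.313  0.147] 73 [ 65. 151. 146.]
scene [ 0.594 -0.493  0.148] 151 [63. 73. 79.]
scene [ 0.588 -0.312  0.144] 76 [ 93.  195.  210.5]
scene [ 0.644 -0.01   0.143] 89 [219. 212. 204.]
scene [0.394 0.27  0.14 ] 75 [100. 217. 219.]
scene [0.612 0.23  0.143] 98 [ 72.   75.  214.5]
scene [0.596 0.3   0.143] 100 [ 71.  74. 214.]
scene [0.562 0.483 0.147] 188 [149.  173.5 177.5]
```

```bash
python3 -m crank '[{"dp":[0,0,-0.6],"angular":[0,0,0]},{"dp":[0,0,-0.8],"angular":[0,0,0]},{"dp":[0,0,-0.8],"angular":[0,0,0]},{"dp":[0,0,-0.8],"angular":[0,0,0]},{"dp":[0,0,-0.6],"angular":[0,0,0]},{"dp":[0,0,-0.3],"angular":[0,0,0]},{"dp":[0,0,0],"angular":[0,0,0]}]' 0 40
python3 -m crank '[{"dp":[0,0,0],"angular":[0,0,0]},{"dp":[0,0,0],"angular":[0,0,0]},{"dp":[0,0,0],"angular":[0,0,0]},{"dp":[0,0,0],"angular":[0,0,0]},{"dp":[0,0,0],"angular":[0,0,0]},{"dp":[0,0,0],"angular":[0,0,0]},{"dp":[0,0,0],"angular":[0,0,0]},{"dp":[0,0,0],"angular":[0,0,0]},{"dp":[0,0,0.3],"angular":[0,0,0]},{"dp":[0,0,0.6],"angular":[0,0,0]},{"dp":[0,0,0.7],"angular":[0,0,0]},{"dp":[0,0,0.7],"angular":[0,0,0]},{"dp":[0,0,0.5],"angular":[0,0,0]},{"dp":[0,0,0.2],"angular":[0,0,0]},{"dp":[0,0,0],"angular":[0,0,0]}]' 1 40
python3 -m crank '[{"dp":[0.1,-0.3,0],"angular":[0,0,0]},{"dp":[0.2,-0.5,0],"angular":[0,0,0]},{"dp":[0.38,-0.965,0],"angular":[0,0,0]},{"dp":[0.38,-0.965,0],"angular":[0,0,0]},{"dp":[0.38,-0.965,0],"angular":[0,0,0]},{"dp":[0.38,-0.965,0],"angular":[0,0,0]},{"dp":[0.38,-0.965,0],"angular":[0,0,0]},{"dp":[0.38,-0.965,0],"angular":[0,0,0]},{"dp":[0.38,-0.965,0],"angular":[0,0,0]},{"dp":[0.38,-0.965,0],"angular":[0,0,0]},{"dp":[0.38,-0.965,0],"angular":[0,0,0]},{"dp":[0.38,-0.965,0],"angular":[0,0,0]},{"dp":[0.38,-0.965,0],"angular":[0,0,0]},{"dp":[0.38,-0.965,0],"angular":[0,0,0]},{"dp":[0.38,-0.965,0],"angular":[0,0,0]},{"dp":[0.38,-0.965,0],"angular":[0,0,0]},{"dp":[0.38,-0.965,0],"angular":[0,0,0]},{"dp":[0.38,-0.965,0],"angular":[0,0,0]},{"dp":[0.2,-0.5,0],"angular":[0,0,0]},{"dp":[0.1,-0.3,0],"angular":[0,0,0]}]'
python3 -m crank '[{"dp":[0,0,0],"angular":[0,0,0]},{"dp":[0,0,0],"angular":[0,0,0]},{"dp":[0,0,0],"angular":[0,0,0]}]'
```

```text
t: 36.9
tcp_pos: [0.3927, 0.2677, 0.1166]
tool_rot: [0.707, 0.707, -0.001, -0.0]
force: [-0.2, 0.4, 0.4]
finger_gap: 1.002
gripper_force: 0.0
t: 38.4
tcp_pos: [0.3929, 0.2685, 0.2084]
tool_rot: [0.707, 0.707, 0.001, 0.0]
force: [0.3, 0.5, -1.8]
finger_gap: 0.3
gripper_force: 39.6
t: 40.4
tcp_pos: [0.5926, -0.2442, 0.2061]
tool_rot: [0.707, 0.707, -0.0, -0.001]
force: [-0.1, 0.8, -1.4]
finger_gap: 0.3
gripper_force: 39.6
t: 40.7
tcp_pos: [0.5925, -0.2411, 0.2075]
tool_rot: [0.707, 0.708, 0.0, -0.001]
force: [0.4, -0.1, -2.7]
finger_gap: 0.3
gripper_force: 39.6
```

```bash
python3 -m crank '[{"dp":[0,0,-0.3],"angular":[0,0,0]},{"dp":[0,0,-0.5],"angular":[0,0,0]},{"dp":[0,0,-0.5],"angular":[0,0,0]},{"dp":[0,0,-0.5],"angular":[0,0,0]},{"dp":[0,0,-0.3],"angular":[0,0,0]},{"dp":[0,0,-0.2],"angular":[0,0,0]},{"dp":[0,0,-0.1],"angular":[0,0,0]},{"dp":[0,0,-0.1],"angular":[0,0,0]},{"dp":[0,0,-0.05],"angular":[0,0,0]},{"dp":[0,0,-0.05],"angular":[0,0,0]},{"dp":[0,0,-0.05],"angular":[0,0,0]},{"dp":[0,0,-0.05],"angular":[0,0,0]},{"dp":[0,0,0],"angular":[0,0,0]}]'
python3 -m crank '[{"dp":[0,0,-0.03],"angular":[0,0,0]},{"dp":[0,0,0],"angular":[0,0,0]}]'
```

```text
t: 42.0
tcp_pos: [0.5933, -0.2429, 0.1267]
tool_rot: [0.707, 0.707, 0.0, 0.0]
force: [0.4, 1.1, -2.1]
finger_gap: 0.305
gripper_force: 39.7
t: 42.2
tcp_pos: [0.5935, -0.2431, 0.1267]
tool_rot: [0.707, 0.707, 0.0, 0.001]
force: [-0.9, 0.8, 3.8]
finger_gap: 0.301
gripper_force: 40.2
```

```bash
python3 -m crank '[{"dp":[0,0,0],"angular":[0,0,0]},{"dp":[0,0,0],"angular":[0,0,0]},{"dp":[0,0,0],"angular":[0,0,0]},{"dp":[0,0,0],"angular":[0,0,0]},{"dp":[0,0,0],"angular":[0,0,0]},{"dp":[0,0,0],"angular":[0,0,0]},{"dp":[0,0,0.2],"angular":[0,0,0]},{"dp":[0,0,0.4],"angular":[0,0,0]},{"dp":[0,0,1],"angular":[0,0,0]},{"dp":[0,0,1],"angular":[0,0,0]},{"dp":[0,0,1],"angular":[0,0,0]},{"dp":[-0.8,0,0],"angular":[0,0,0]},{"dp":[-0.8,0,0],"angular":[0,0,0]},{"dp":[-0.8,0,0],"angular":[0,0,0]},{"dp":[-0.8,0,0],"angular":[0,0,0]},{"dp":[0,0,0],"angular":[0,0,0]},{"dp":[0,0,0],"angular":[0,0,0]},{"dp":[0,0,0],"angular":[0,0,0]}]' 0
python3 chk.py p6
```

```text
t: 44.0
tcp_pos: [0.4984, -0.2433, 0.2345]
tool_rot: [0.707, 0.707, 0.0, 0.001]
force: [-0.0, 0.0, -0.3]
finger_gap: 1.002
gripper_force: 0.0
top [ 0.64  -0.011  0.146] 67 [171. 164. 157.]
top [0.609 0.227 0.145] 74 [ 45.5  54.  150. ]
top [0.592 0.297 0.144] 72 [ 44.   52.  150.5]
top [ 0.586 -0.5    0.148] 92 [47.5 58.5 67. ]
top [0.556 0.479 0.148] 116 [ 99. 115. 120.]
scene [ 0.594 -0.495  0.149] 149 [67. 78. 84.]
scene [ 0.588 -0.312  0.144] 74 [ 95.5 204.  216. ]
scene [ 0.594 -0.241  0.143] 80 [ 86.5 199.5 200.5]
scene [ 0.644 -0.01   0.144] 89 [222. 215. 208.]
scene [0.612 0.23  0.144] 97 [ 74.  77. 218.]
scene [0.595 0.3   0.143] 97 [ 73.  77. 217.]
scene [0.561 0.483 0.147] 185 [152. 177. 182.]
```

View pics/p6.png

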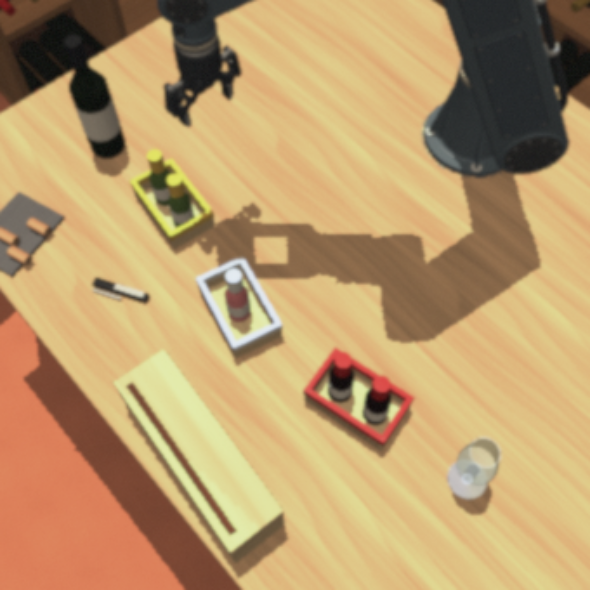

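All five stand upright in their crates: yellow (158,175) and (178,195), rosé (237,295), red (342,375) and (377,400). The big bottle and the glass have not moved.

```bash
python3 -c "
from station import order
print(order.sign_off())"
```

```text
the job is handed in; nothing more can be done
None
```

The job is handed in: the final picture shows all five sample bottles upright in their matching crates, with the big bottle and the glass unmoved, about 44 s in; the hand-in returned no verdict.

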